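# Cam-lock the cross rail to the rack foot

### The arm

A 6-joint arm with a two-finger parallel gripper is mounted at the origin on the work surface; the furniture and walls round the work are solid. World frame = base frame: x ahead of the robot, y to its left, z up, the work surface at z = 0. Lengths are in mm, angles in rad, forces in N, time in s.
With the tool pointing down it reaches from about 350 to 975 mm from the base axis. Payload 7.1 kg.
Tool frame: the origin (TCP) lies at the very end of the fingers, on their centre line; the grasp point (between the pads) lies 19 mm behind it; z points along the fingers, y is the line along which they close (so a half turn about z gives the same grasp; the last joint's range is limited). The gripper opens to 88 mm and grips with 3 to 60 N. Pads are 20 mm wide; open, the fingers measure 115 mm over their backs; the gripper's body (75 mm by 178 mm) begins 61 mm behind the grasp point.
Start: joints at [1.244, 0.423, 1.63, -0, 1.089, -0.019], TCP at [189.32, 595.62, 222.675] pointing down, gripper open.
Joint ranges: [-3, 3], [-0.9, 2.11], [0.09, 2.58], [-1.31, 4.45], [0.11, 2.69], [-2.54, 2.54]. Speed limits (rad/s): [2.39, 2.39, 3.01, 3.14, 3.14, 3.14].

### API

Orientations are given as a rotation vector (axis times angle).
In Python, from workcell import ctrl gives the robot as it stands. The module is installed in compiled form; this text tells all that it offers.
- The arm moves only by the shell command python3 -m inch 'ROWS'. ROWS is JSON, a list of rows, each a list of 7 numbers: the shift along the tool's x, y, z scaled (see below), then the turn, a rotation vector about the tool's x, y, z scaled (see below), then the closure, from -1 (fully open) to 1 (shut). In form: [[tx, ty, tz, wx, wy, wz, hand], ...]. A call has 1 to 10 rows; each row is the pose to reach, as a shift and turn from the pose commanded when the call began, along the tool's axes at that moment; what a row does not reach only later rows make up. The controller multiplies each number of a shift by 0.15 m and each number of a turn by pi/4 rad. A row lasts 1/8 s, in which the tool goes at most 62.5 mm and 10.7 degrees, less where a joint would pass 70% of its speed; a pose out of reach is approached as far as the arm can. A call with a number of a shift or a turn outside -1 to 1 is refused whole. A call with a gripper value outside its range is refused whole. The fingers move at their own pace and stop on an object; the grip force is fixed at half the most. Time passes only in rows, so rows that repeat a pose let the fingers close. It gives the time, the measured TCP pose, the force, the opening and the grip force at its end, in the units of the state.
- ctrl.get_obs(): the state, without advancing time (a new reading comes with each control period).
- ctrl.get_image(name): name is "side" or "top"; returns the picture (384x512x3 uint8, red, green, blue); there is no depth.
- ctrl.camera_params(name): a dict with "vfov" (degrees; the focal length in pixels is half the picture's height over the tangent of half this angle, whatever the lens; pixels are square), "cx", "cy" (the principal point, pixels), "eye" and "attitude" of the camera in the world. Camera axes: x right, y up, looking along -z (the intrinsics and any distortion apply to the point x, -y, -z); pixel columns grow to the right and rows downward; lengths in mm; the calibration is good to about 2 mm. A picture is of the moment at which its call begins. camera_params takes no time and is no camera call.
- ctrl.close_job(): hands the job in; it is judged then, once.
The state is a dict: "t": time; "qpos": joint angles; "qvel": joint speeds; "joint_torque": joint torques, N m; "ee_pos": TCP position; "orientation": TCP orientation; "ft_force": force on the tool from outside, world axes, zero at the start; "moment": the same for the moment, N m; "width": finger opening in mm; "grasp_force": force on a finger pad.
Only numpy, scipy, OpenCV 4.12 (cv2) and the standard library are available. Lean on these libraries where they do the work, as an engineer would, in place of code of your own. Each camera call takes 0.05 s, during which the arm holds its last target. There are 200 camera calls.

### The job

Join the loose wooden cross rail of the packing rack to its foot: slide the rail, stud first, straight into the fork of the foot until its end meets the rubber buffers, then turn the cam clockwise by its red crank knob until you feel it draw the stud properly tight. Stop there, since forcing the cam further crushes the joint; let go, and leave the mug and the mushrooms where they are.

Things in the scene. Friction and masses are not known exactly. Their poses are not given: they have to be found in the camera images.
- foot: wooden rack foot fixed to the table: a block 92 x 96 mm, 34 mm tall, with a round metal cam in its top and an open fork on one side. Origin: on the cam axis at table height; z up; +x is the direction in which the rail is pushed in (the fork opens to -x). Fork cheeks: 22 mm tall, 39 mm apart inside, from x = -46 to -106 mm, then flaring to a mouth about 50 mm wide at x = -130 mm.
- buffers (a point): nominal stop for the rail's end face, fixed on the foot at x = -52 mm, 15 mm up, midway between two rubber buffers. Their true depth differs from this by up to 2.5 mm either way from foot to foot and is not measured. They are stiff, about 12 N per mm.
- rail: loose light wooden rail, 220 long x 36 wide x 30 mm tall, about 0.3 kg, lying flat on the table. Origin: centre of its underside; x along its length towards the stud, z up. From the middle of its +x end face a steel stud 7 mm thick sticks out at 15 mm height, ending in a cross head: an upright pin 14 mm in diameter and 22 mm tall.
- stud_head (a point): centre of the stud's head, on the rail at x = +143.5 mm, 15 mm above the rail's underside. Once the rail's end touches the buffers the head stands 16 to 21 mm from the cam axis; it must stand within 23 mm to be caught.
- cam (a joint): cam angle about its upright axis; 0: its mouth (red dot, 28 mm wide) faces the fork; grows clockwise from above, as it tightens; stops at -0.16 and 2.4. Starts within 0.15 of 0, open. The slot draws the head in by 6 mm per rad and gets tight somewhere between 1.2 and 2.2 rad. Turning free takes 0.05 N m; under load the torque rises with the pull. Friction holds the cam where it is left.
- cam_drum: metal cam disc, 73 mm in diameter, curved slot beneath. Origin: on the cam axis at table height, z up; the crank on top points 75 degrees counterclockwise (from above) of its +x axis, which lies along the foot's +x at joint 0. Properly tight: a pull of 9 to 24 N between it and the stud; above 60 N the joint is crushed.
- crank_knob (a point): middle of the red upright crank knob, a round peg 16 mm in diameter, 42 to 80 mm above the table (this point at 61 mm), 50 mm from the cam axis, fixed to the crank, whose arm's top is at 40 mm. Pushed across the crank it turns with 1 N or less while free, 3 N where it bites, then rises about 1 N per 0.03 rad: a push of 7 to 9 N leaves a pull of about 15 N.
- mug_orange: orange mug, a bystander, 81 x 113 x 101 mm; origin under its centre.
- mushroom_a: brown mushroom, a bystander, 65 x 60 x 44 mm; origin under its centre.
- mushroom_b: brown mushroom, a bystander, 54 x 54 x 38 mm; origin under its centre.

How it is judged:
By the outcome, as a careful person would: the job done as asked, in the order asked, and still so for the second after the job is handed in, with the robot touching nothing.
It also fails if it takes over 58 s, if anything falls off the work surface, if the arm or the gripper's body presses on something with over 40 N, if the wrist force passes 120 N, or if a joint passes its speed limit or range.

## Working session

There is one attempt and no reset: what is moved stays moved. The work goes in short steps, Python scripts to look and compute and a shell command to move; the robot and the scene stay as the last step left them, time stands still between calls to the robot, and variables do not carry over. Pictures are saved under pics/ and viewed, at most 10 in all, crops included, and the job is handed in when it is done.

```bash
mkdir -p pics; python3 - <<'E'
from workcell import ctrl
import cv2
print(ctrl.get_obs())
for n in("side","top"):
    print(n,ctrl.camera_params(n)); cv2.imwrite(f"pics/{n}0.png",ctrl.get_image(n)[:,:,::-1])
E
```

```text
{'t': 0.0, 'qpos': array([ 1.24399397e+00,  4.23861816e-01,  1.63070905e+00,  4.59860055e-06,
        1.08858651e+00, -1.90089056e-02]), 'qvel': array([-4.31856226e-04,  7.45707347e-04,  1.45637166e-03, -2.69738642e-04,
       -2.14365145e-03, -7.79920578e-05]), 'joint_torque': array([ 3.11809608e-04, -5.44614172e+01, -2.73673028e+01,  6.45739236e-02,
        2.27622892e-02, -1.52394064e-04]), 'ee_pos': array([189.14479329, 595.09542961, 221.88111791]), 'orientation': array([-4.81535899e-01, -3.10419154e+00,  2.41989875e-03]), 'ft_force': array([ 0.83992696,  0.10501525, -0.19349313]), 'moment': array([-0.03659256, -0.0322309 , -0.01457048]), 'grasp_force': 0.0, 'width': 87.80741286927926}
side {'vfov': 54.00231374907285, 'cx': 254.7197399021167, 'cy': 192.74524153412332, 'eye': array([ 474.20277124, -722.62373247,  661.5858381 ]), 'attitude': array([ 0.83196941, -0.09632394, -0.19066776])}
top {'vfov': 49.142880478545514, 'cx': 260.1643778070674, 'cy': 187.05963270473922, 'eye': array([ 462.11078638,  -52.94634425, 1080.59097988]), 'attitude': array([ 0.12793855, -0.09697836, -1.54162647])}
```

View pics/top0.png

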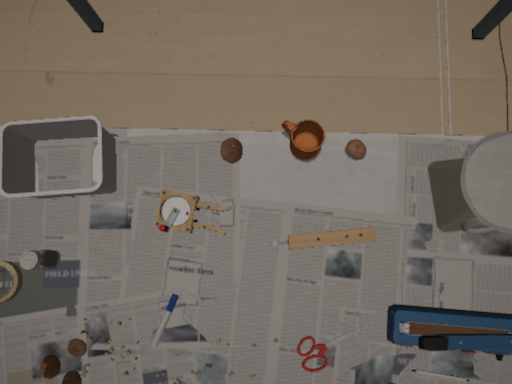

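View pics/side0.png

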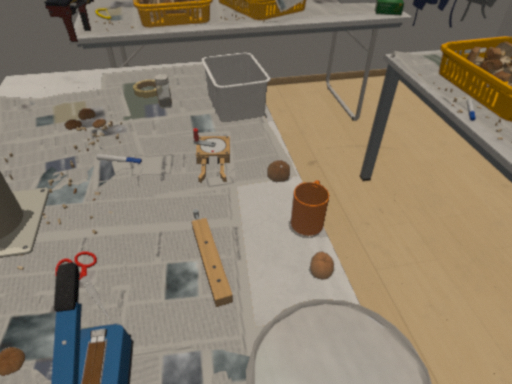

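The top view shows the foot near (176,211), with its fork opening right and the red knob at (163,228). The rail runs from (288,241) to (375,234), with its stud at (276,243). The mug is at (306,140) and the mushrooms at (232,150) and (356,149). The side view shows the same layout, with the foot at (212,150) and the rail from (195,215) to (222,300).

```bash
cat > h.py <<'E'
import numpy as np,cv2
from scipy.spatial.transform import Rotation as R
from workcell import ctrl
def cam(n):
    p=ctrl.camera_params(n); return p,192/np.tan(np.radians(p["vfov"]/2)),R.from_rotvec(p["attitude"]).as_matrix()
def ray(n,u,v):
    p,f,M=cam(n); return p["eye"],M@np.array([(u-p["cx"])/f,-(v-p["cy"])/f,-1])
def onz(n,u,v,z):
    e,d=ray(n,u,v); return e+d*(z-e[2])/d[2]
def proj(n,X):
    p,f,M=cam(n); c=M.T@(np.asarray(X,float)-p["eye"]); return np.array([p["cx"]-f*c[0]/c[2],p["cy"]+f*c[1]/c[2]])
def tri(u1,u2):
    (a,d),(b,e)=ray("top",*u1),ray("side",*u2)
    s=np.linalg.lstsq(np.c_[d,-e],b-a,rcond=None)[0]; P,Q=a+s[0]*d,b+s[1]*e
    return (P+Q)/2,np.linalg.norm(P-Q)
E
python3 - <<'E'
from h import *
t=cv2.imread("pics/top0.png");s=cv2.imread("pics/side0.png")
a=cv2.resize(t[180:260,145:245],None,fx=4,fy=4,interpolation=2);b=cv2.resize(t[215:260,265:385],None,fx=4,fy=4,interpolation=2)
c=cv2.resize(s[120:190,180:250],None,fx=4,fy=4,interpolation=2);d=cv2.resize(s[200:310,180:240],None,fx=2.5,fy=2.5,interpolation=2)
o=np.zeros((600,800,3),np.uint8)
for im,x,y in((a,0,0),(b,0,320),(c,400,0),(d,500,300)): o[y:y+im.shape[0],x:x+im.shape[1]]=im[:600-y]
cv2.imwrite("pics/crop0.png",o)
for n,im in(("top",t),("side",s)):
    h=cv2.cvtColor(im,cv2.COLOR_BGR2HSV)
    red=cv2.inRange(h,(0,150,60),(6,255,255))|cv2.inRange(h,(174,150,60),(180,255,255))
    k,_,st,ce=cv2.connectedComponentsWithStats(red)
    print(n,"red",[(st[i][4],ce[i].round(1)) for i in range(1,k) if st[i][4]>1])
    w=cv2.inRange(h,(9,80,80),(25,255,255)); k,l,st,ce=cv2.connectedComponentsWithStats(w)
    for i in range(1,k):
        if st[i][4]>30 and st[i][4]<3000: print(n,st[i],ce[i].round(1),cv2.minAreaRect(np.argwhere(l==i)[:,::-1].astype(np.int32)))
E
```

```text
top red [(np.int32(2), array([186.5, 213. ])), (np.int32(30), array([161.6, 227.4])), (np.int32(331), array([313.1, 353.4])), (np.int32(9), array([467. , 351.3]))]
top [281 119  44  33 645] [304.3 136.5] ((302.5, 135.0), (32.0, 43.0), 90.0)
top [221 141  13  16 120] [225.5 148.4] ((225.50003051757812, 148.00001525878906), (10.606600761413574, 16.26345443725586), 45.0)
top [347 140  19  18 259] [356.1 148.4] ((356.2500305175781, 148.25), (19.091880798339844, 15.55634880065918), 45.0)
top [154 190  76  45 818] [186.8 211.9] ((191.85198974609375, 213.56399536132812), (71.10696411132812, 37.29761505126953), 10.30484676361084)
top [ 288  227   89   22 1186] [331.6 237.4] ((331.7442626953125, 237.3786163330078), (13.618270874023438, 88.36097717285156), 84.42780303955078)
top [  0 262  18  41 248] [  9.8 280.5] ((8.5, 282.0), (40.0, 17.0), 90.0)
side red [(np.int32(24), array([195.5, 133.2])), (np.int32(184), array([ 84.1, 263.4])), (np.int32(52), array([ 62.4, 262.8]))]
side [ 133    0   80   28 1812] [172.6  12. ] ((172.5, 13.5), (27.0, 79.0), 90.0)
side [ 219    0   87   21 1063] [261.5 
[... 442 characters left out ...]
2.63716983795166), 74.05460357666016)
side [196 136  34  46 627] [212.7 156. ] ((212.5, 158.5), (45.0, 33.0), 90.0)
side [268 161  22  19 320] [277.9 169.5] ((278.01922607421875, 169.0961456298828), (17.062103271484375, 21.96500587463379), 78.69007110595703)
side [ 192  218   40   88 1531] [211.8 262.4] ((211.70819091796875, 260.9662170410156), (88.76663970947266, 18.910634994506836), 72.6459732055664)
side [311 252  23  27 480] [321.6 265.2] ((322.0, 265.0), (26.0, 22.0), 90.0)
side [ 82 342  23  42 684] [ 93.7 363. ] ((93.41999816894531, 362.5600280761719), (16.82914161682129, 43.69919967651367), 8.13010311126709)
side [  0 347  24  29 543] [ 10.3 360.2] ((11.5, 361.0), (28.0, 23.0), 90.0)
```

View pics/crop0.png

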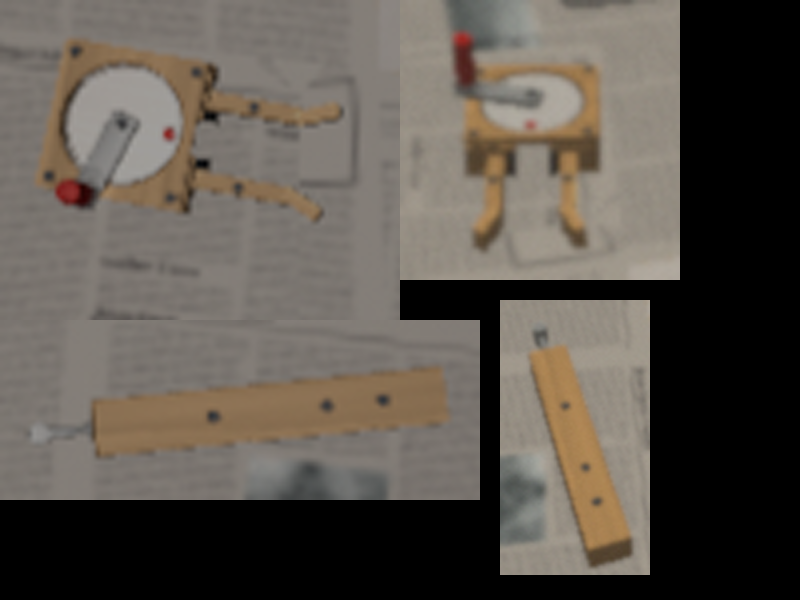

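The crop shows the disc centre at crop (123,124), the red dot at (168,134), and the block corners at (70,40), (217,68), (187,212) and (37,183). It also shows the fork tips and the rail's corners. I'll refine these numerically next.

```bash
python3 - <<'E'
from h import *
np.set_printoptions(precision=1,suppress=True)
t=cv2.imread("pics/top0.png");s=cv2.imread("pics/side0.png")
def comp(n,im,lo,hi,roi):
    h=cv2.cvtColor(im,cv2.COLOR_BGR2HSV);m=cv2.inRange(h,lo,hi);z=np.zeros_like(m);x0,y0,x1,y1=roi;z[y0:y1,x0:x1]=m[y0:y1,x0:x1]
    k,l,st,ce=cv2.connectedComponentsWithStats(z);i=1+st[1:,4].argmax();return (l==i).astype(np.uint8),ce[i]
# foot block corners (top crop coords), z=34
c=np.array([(70,40),(217,68),(187,212),(37,183)])/4-.375+[145,180]
P=np.array([onz("top",*q,34) for q in c]);print("block",P[:,:2],np.linalg.norm(np.diff(np.r_[P,P[:1]],axis=0),axis=1),P.mean(0))
for e in(P[0]-P[1],P[3]-P[2]): print("foot yaw",np.degrees(np.arctan2(e[1],e[0])))
c=np.array([(477-400,65),(600-400,68),(600-400,145),(465-400,150)])
for n,q in(("top",(161.6,227.4)),("top",(186.5,213))): print(onz(n,*q,80),onz(n,*q,36))
print("knob tri",tri((161.6,227.4),(195.5,133.2)))
# white disc by ellipse hull
for n,im,roi in(("top",t,(155,190,195,233)),("side",s,(196,132,230,157))):
    m,ce=comp(n,im,(0,0,150),(180,45,255),roi); 
    hull=cv2.convexHull(np.argwhere(m)[:,::-1].astype(np.int32));el=cv2.fitEllipse(hull);print(n,"disc",el,onz(n,*el[0],36))
# rail top
m,ce=comp("top",t,(9,80,80),(25,255,255),(280,220,385,255))
b=cv2.boxPoints(cv2.minAreaRect(np.argwhere(m)[:,::-1].astype(np.int32)));Q=np.array([onz("top",*q,30) for q in b]);print("rail",b,Q[:,:2],Q.mean(0))
rc=np.array([(94,402),(96,457),(440,368),(448,420)])*1.;rc=(rc-[0,320])/4-.375+[265,215]
Q=np.array([onz("top",*q,30) for q in rc]);print("rail hand",Q[:,:2],Q.mean(0))
st=np.array([40,433-320])/4-.375+[265,215];print("head",onz("top",*st,26))
a,bm=(Q[0]+Q[1])/2,(Q[2]+Q[3])/2;d=a-bm;print("yaw",np.degrees(np.arctan2(d[1],d[0])),np.linalg.norm(d))
# side rail corners
sc=(np.array([(530,355),(568,347),(631,541),(590,550)])-[500,300])/2.5-.3+[180,200]
Q=np.array([onz("side",*q,30) for q in sc]);print("rail side",Q[:,:2],Q.mean(0))
E
```

```text
block [[600.6 217.4]
 [585.1 123.5]
 [494.6 137.8]
 [510.  232.6]] [95.2 91.7 96.1 91.8] [547.6 177.8  34. ]
foot yaw 80.66865317914804
foot yaw 80.73444202595036
[503.6 201.3  80. ] [505.4 212.4  36. ]
[539.5 143.5  80. ] [542.9 152.1  36. ]
knob tri (array([503.4, 205.4,  63.8]), np.float64(1.761903085914714))
top disc ((175.704833984375, 210.619384765625), (26.509546279907227, 27.33307456970215), 50.51797866821289) [548.2 179.6  36. ]
side disc ((212.549560546875, 145.05860900878906), (13.908846855163574, 23.813047409057617), 87.48213958740234) [546.2 177.5  36. ]
rail [[287.1 234.9]
 [375.1 226.3]
 [376.4 239.9]
 [288.4 248.4]] [[ 495.5 -100.3]
 [ 522.6 -317.9]
 [ 489.2 -320.8]
 [ 462.3 -104.1]] [ 492.4 -210.8   30. ]
rail hand [[ 495.  -102.8]
 [ 461.2 -104.6]
 [ 521.8 -316.8]
 [ 489.8 -321.4]] [ 492.  -211.4   30. ]
head [475.1 -69.8  26. ]
yaw 97.3215849576295 217.17584935589667
rail side [[ 461.9 -108.8]
 [ 497.3 -105.4]
 [ 521.1 -320.5]
 [ 489.3 -322.1]] [ 492.4 -214.2   30. ]
```

```bash
cat >> h.py <<'E'
np.set_printoptions(precision=3,suppress=True)
CAM=np.array([547.3,178.,0]); FY=np.radians(80.7)
def foot(x,y,z):  # foot frame -> world
    c,s=np.cos(FY),np.sin(FY); return CAM+[c*x-s*y,s*x+c*y,z]
def tooly(o): return np.degrees(np.arctan2(*R.from_rotvec(o["orientation"]).as_matrix()[1::-1,1]))
def plan(pos,yaw=None):
    """yaw: world angle (deg) of tool y, mod 180, tool straight down"""
    o=ctrl.get_obs(); M=R.from_rotvec(o["orientation"]).as_matrix()
    y0=tooly(o)
    d=0 if yaw is None else (yaw-y0+90)%180-90
    a=np.radians(y0+d); y=np.array([np.cos(a),np.sin(a),0]); z=np.array([0,0,-1.]); T=np.c_[np.cross(y,z),y,z]
    print("t",round(o["t"],2),"pos",o["ee_pos"],"yaw %.1f"%y0,"q",o["qpos"],"F",o["ft_force"],"w",o["width"])
    print("shift",M.T@(np.asarray(pos)-o["ee_pos"])/150,"turn",R.from_matrix(M.T@T).as_rotvec()/(np.pi/4))
E
python3 -c "
from h import *
plan([492,-212,120],7.3)"
```

```text
t 0.1 pos [189.187 595.188 222.007] yaw 72.4 q [ 1.244  0.424  1.631 -0.     1.089 -0.019] F [ 0.433 -0.12  -0.302] w 87.86880753600212
shift [-3.554 -4.516  0.686] turn [-0.001  0.001  1.446]
```

```bash
r='[[-0.79,-1,0.05,0,0,0,-1],[-0.79,-1,0.05,0,0,0,-1],[-0.79,-1,0.05,0,0,0,-1],[-0.79,-1,0.05,0,0,0,-1]]'
python3 -m inch '[[-0.79,-1,0.05,0,0,0,-1],[-0.79,-1,0.05,0,0,0,-1],[-0.79,-1,0.05,0,0,0,-1],[-0.79,-1,0.05,0,0,0,-1]]'
python3 -m inch '[[-0.79,-1,0.05,0,0,0,-1],[-0.79,-1,0.05,0,0,0,-1],[-0.79,-1,0.05,0,0,0,-1],[-0.79,-1,0.05,0,0,0,-1]]'
python3 -m inch '[[-0.79,-1,0.05,0,0,0,-1],[-0.79,-1,0.05,0,0,0,-1],[-0.79,-1,0.05,0,0,0,-1],[-0.79,-1,0.05,0,0,0,-1]]'
python3 -m inch '[[-0.79,-1,0.05,0,0,0,-1],[-0.79,-1,0.05,0,0,0,-1],[-0.79,-1,0.05,0,0,0,-1],[-0.79,-1,0.05,0,0,0,-1]]'
python3 -c "
from h import *
plan([494.5,-232,100],7.3)"
```

```text
t: 0.6
ee_pos: [257.1, 413.1, 214.6]
orientation: [-0.487, -3.103, 0.004]
ft_force: [1.2, 0.2, 0.6]
width: 87.8
grasp_force: 0.0
t: 1.1
ee_pos: [325.2, 235.7, 207.6]
orientation: [-0.489, -3.103, 0.001]
ft_force: [0.0, 0.6, 0.6]
width: 87.8
grasp_force: 0.0
t: 1.6
ee_pos: [393.8, 57.2, 200.3]
orientation: [0.489, 3.102, 0.001]
ft_force: [-0.8, 0.2, -0.1]
width: 87.5
grasp_force: 0.0
t: 2.1
ee_pos: [461.8, -121.0, 192.6]
orientation: [0.485, 3.102, 0.0]
ft_force: [-0.6, -0.0, 0.6]
width: 87.9
grasp_force: 0.0
t 2.1 pos [ 461.754 -120.968  192.623] yaw 72.2 q [-0.281  0.248  1.975  0.     0.917 -1.542] F [-0.555 -0.039  0.636] w 87.88108574080051
shift [-0.433 -0.638  0.618] turn [0.001 0.001 1.443]
```

```bash
python3 -m inch '[[-0.43,-0.64,0.3,0,0,0.25,-1],[-0.43,-0.64,0.4,0,0,0.48,-1],[-0.43,-0.64,0.5,0,0,0.72,-1],[-0.43,-0.64,0.62,0,0,0.95,-1],[-0.43,-0.64,0.62,0,0,0.95,-1]]'
python3 -c "
from h import *
plan([494.5,-232,6],7.3)"
```

```text
t: 2.72
ee_pos: [491.5, -227.9, 98.4]
orientation: [-1.573, -2.715, -0.0]
ft_force: [-0.3, -0.4, -0.9]
width: 87.8
grasp_force: 0.0
t 2.73 pos [ 491.511 -227.948   98.351] yaw 29.8 q [-0.456  0.484  1.891  0.001  0.771 -0.978] F [-0.307 -0.395 -0.919] w 87.78130816736368
shift [-0.035  0.005  0.616] turn [-0.003 -0.004  0.501]
```

```bash
python3 -m inch '[[-0.035,0,0.1,0,0,0.25,-1],[-0.035,0,0.2,0,0,0.5,-1],[-0.035,0,0.4,0,0,0.5,-1],[-0.035,0,0.62,0,0,0.5,-1],[-0.035,0,0.62,0,0,0.5,-1]]'
python3 -c "
from h import *
plan([494.5,-232,6],7.3)
cv2.imwrite('pics/t1.png',cv2.resize(ctrl.get_image('top')[200:280,265:385,::-1],None,fx=5,fy=5))"
```

```text
t: 3.35
ee_pos: [493.7, -233.3, 5.7]
orientation: [-2.071, -2.358, 0.001]
ft_force: [-0.1, 0.3, 0.1]
width: 87.8
grasp_force: 0.0
t 3.35 pos [ 493.689 -233.252    5.729] yaw 7.4 q [-0.463  0.649  1.9    0.     0.596 -0.593] F [-0.07   0.294  0.131] w 87.81020754135862
shift [ 0.008  0.006 -0.002] turn [-0.004 -0.003  0.002]
```

View pics/t1.png

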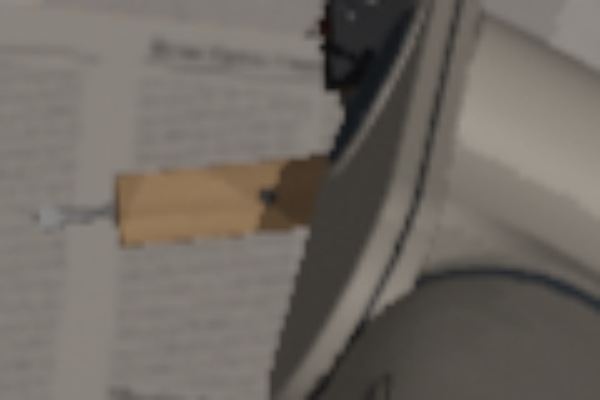

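The rail hasn't moved and the gripper is straddling it, with the stud still at crop (45,215). I'll close on it.

```bash
python3 -m inch '[[0,0,0,0,0,0,1],[0,0,0,0,0,0,1],[0,0,0,0,0,0,1],[0,0,0,0,0,0,1],[0,0,0,0,0,0,1],[0,0,0,0,0,0,1],[0,0,-0.02,0,0,0,1],[0,0,-0.02,0,0,0,1]]'
python3 -c "
from h import *
plan(foot(-300,0,8.5),80.7-90)"
```

```text
t: 4.4
ee_pos: [494.0, -235.3, 9.6]
orientation: [-2.079, -2.355, 0.0]
ft_force: [0.2, -0.1, -4.5]
width: 35.9
grasp_force: 30.0
t 4.4 pos [ 493.993 -235.299    9.575] yaw 7.1 q [-0.466  0.643  1.899 -0.     0.6   -0.59 ] F [ 0.184 -0.058 -4.487] w 35.91109168222715
shift [0.772 0.129 0.007] turn [-0.001 -0.     0.365]
```

```bash
python3 -m inch '[[0.25,0.04,0,0,0,0.1,1],[0.5,0.1,0,0,0,0.2,1],[0.75,0.13,0,0,0,0.365,1],[0.75,0.13,0,0,0,0.365,1],[0.75,0.13,0,0,0,0.365,1]]'
python3 - <<'E'
from h import *
plan(foot(-300,0,8.5),80.7-90)
for n in("top","side"): cv2.imwrite(f"pics/{n}2.png",ctrl.get_image(n)[:,:,::-1])
a=cv2.imread("pics/top2.png")[180:260,145:305];b=cv2.imread("pics/side2.png")[110:260,170:270]
o=np.zeros((600,800,3),np.uint8);o[:320,:640]=cv2.resize(a,None,fx=4,fy=4,interpolation=2);b=cv2.resize(b[:,:],None,fx=4,fy=4,interpolation=2)
cv2.imwrite("pics/c2.png",o[:320,:640]);cv2.imwrite("pics/c2s.png",b)
# predicted fork / rail marks
for x,y,z in((-130,0,22),(-106,19.5,22),(-106,-19.5,22),(-46,0,34)): print(x,y,(proj("top",foot(x,y,z))-[145,180])*4)
E
```

```text
t: 5.03
ee_pos: [499.8, -121.6, 9.7]
orientation: [2.392, 2.036, -0.0]
ft_force: [1.1, 0.0, -3.8]
width: 35.8
grasp_force: 30.0
t 5.03 pos [ 499.83  -121.573    9.655] yaw -9.2 q [-0.262  0.615  1.972 -0.     0.554 -0.101] F [ 1.056  0.009 -3.752] w 35.79828501170285
shift [ 0.022 -0.01   0.008] turn [0.    0.    0.002]
-130 0 [330.651 164.401]
-106 19.5 [287.169 187.709]
-106 -19.5 [299.676 126.96 ]
-46 0 [197.453 137.967]
```

View pics/c2.png

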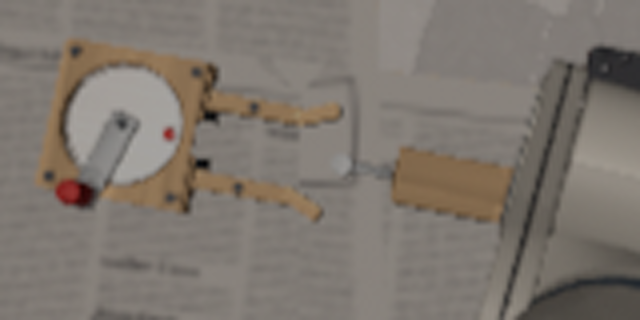

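View pics/c2s.png

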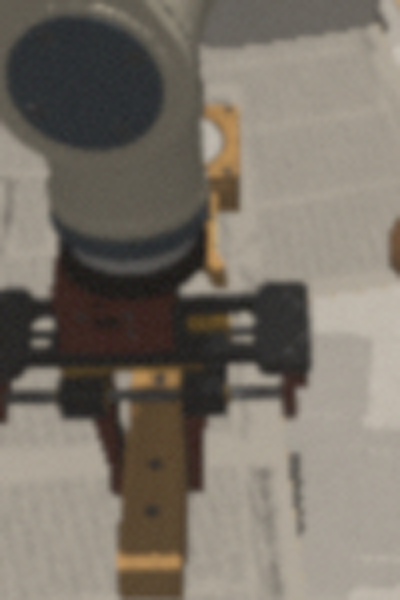

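The stud head is at crop (343,165), which is in the mouth between the tips at (335,112) and (318,212). The rail is parallel to the fork and about 1 mm off its axis, so I'll lower it, correct that and slide it in.

```bash
python3 -m inch '[[0,-0.008,0.02,0,0,0,1],[0.1,-0.008,0.02,0,0,0,1],[0.2,-0.008,0.02,0,0,0,1],[0.3,-0.008,0.02,0,0,0,1],[0.3,-0.008,0.02,0,0,0,1]]'
python3 -m inch '[[0.06,0,0,0,0,0,1],[0.12,0,0,0,0,0,1],[0.18,0,0,0,0,0,1],[0.24,0,0,0,0,0,1],[0.24,0,0,0,0,0,1]]'
python3 - <<'E'
from h import *
plan(foot(-184.3,0,6.5),80.7-90)
cv2.imwrite("pics/c3.png",cv2.resize(ctrl.get_image("top")[180:260,145:305,::-1],None,fx=4,fy=4,interpolation=2))
E
```

```text
t: 5.75
ee_pos: [505.9, -75.2, 6.7]
orientation: [-2.392, -2.036, -0.0]
ft_force: [-0.3, 0.8, -1.7]
width: 35.4
grasp_force: 30.0
t: 6.38
ee_pos: [511.8, -40.4, 6.7]
orientation: [-2.394, -2.035, -0.0]
ft_force: [0.4, 1.1, -2.7]
width: 36.0
grasp_force: 30.0
t 6.38 pos [511.786 -40.408   6.651] yaw -9.3 q [-0.102  0.62   1.975  0.     0.547  0.059] F [ 0.352  1.137 -2.663] w 36.0166195676858
shift [ 0.247 -0.002  0.001] turn [ 0.    -0.     0.001]
```

View pics/c3.png

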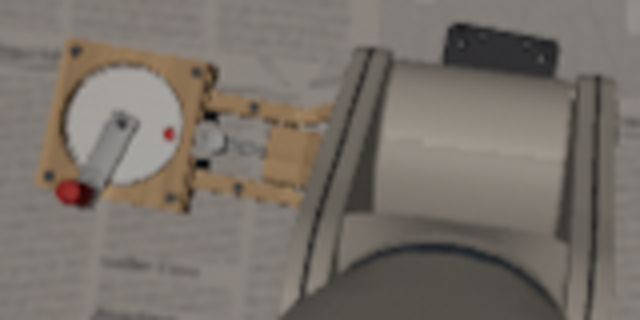

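The rail is centred between the cheeks with its head at (210,139), just short of the block. I'll go on slowly.

```bash
python3 -m inch '[[0.06,0,0,0,0,0,1],[0.12,0,0,0,0,0,1],[0.17,0,0,0,0,0,1],[0.21,0,0,0,0,0,1],[0.21,0,0,0,0,0,1]]'
python3 -m inch '[[0.01,0,0,0,0,0,1],[0.01,0,0,0,0,0,1]]'
python3 -m inch '[[0.01,0,0,0,0,0,1],[0.01,0,0,0,0,0,1]]'
```

```text
t: 7.05
ee_pos: [516.9, -9.5, 6.7]
orientation: [2.394, 2.035, 0.001]
ft_force: [1.1, 0.7, -4.6]
width: 36.1
grasp_force: 30.0
t: 7.3
ee_pos: [517.0, -8.7, 6.7]
orientation: [2.395, 2.033, 0.0]
ft_force: [1.9, 0.8, -2.7]
width: 35.6
grasp_force: 30.0
t: 7.55
ee_pos: [517.2, -7.2, 6.7]
orientation: [2.394, 2.034, 0.0]
ft_force: [0.3, -0.8, -2.2]
width: 35.7
grasp_force: 30.0
```

```bash
python3 -m inch '[[0.01,0,0,0,0,0,1],[0.01,0,0,0,0,0,1]]'
python3 -m inch '[[0.01,0,0,0,0,0,1],[0.01,0,0,0,0,0,1]]'
python3 -m inch '[[0.01,0,0,0,0,0,1],[0.01,0,0,0,0,0,1]]'
```

```text
t: 7.8
ee_pos: [517.5, -5.6, 6.7]
orientation: [2.394, 2.034, 0.0]
ft_force: [1.0, -0.7, -2.9]
width: 35.7
grasp_force: 30.0
t: 8.05
ee_pos: [517.7, -4.2, 6.7]
orientation: [2.394, 2.034, 0.0]
ft_force: [1.4, -0.7, -2.3]
width: 35.8
grasp_force: 30.0
t: 8.3
ee_pos: [517.9, -3.4, 6.7]
orientation: [2.393, 2.034, -0.001]
ft_force: [1.6, -8.3, -2.2]
width: 35.9
grasp_force: 30.0
```

The force rose to 8 N, so the rail has met the buffers. I'll release it and retreat upward.

```bash
python3 -m inch '[[0,0,0.005,0,0,0,1],[0,0,0.005,0,0,0,0.2],[0,0,0.005,0,0,0,-0.3],[0,0,0.005,0,0,0,-0.5],[0,0,0.005,0,0,0,-0.5],[0,0,-0.3,0,0,0,-0.5],[0,0,-0.7,0,0,0,-0.5],[0,0,-0.7,0,0,0,-0.5]]'
python3 -m inch '[[-0.3,-0.4,0,0,0,0,-0.5],[-0.6,-0.8,0,0,0,0,-0.5],[-0.6,-0.8,0,0,0,0,-0.5],[-0.6,-0.8,0,0,0,0,-0.5]]'
python3 - <<'E'
from h import *
t=ctrl.get_image("top")[:,:,::-1];s=ctrl.get_image("side")[:,:,::-1]
cv2.imwrite("pics/top4.png",t);cv2.imwrite("pics/side4.png",s)
o=np.zeros((560,800,3),np.uint8);o[:320,:400]=cv2.resize(t[180:260,145:245],None,fx=4,fy=4,interpolation=2);o[:,400:]=cv2.resize(s[110:250,170:270],None,fx=4,fy=4,interpolation=2)
cv2.imwrite("pics/c4.png",o)
plan(foot(-150,0,120))
for n,im in(("top",t),("side",s)):
    h=cv2.cvtColor(np.ascontiguousarray(im),cv2.COLOR_BGR2HSV)
    red=cv2.inRange(h,(0,150,60),(6,255,255))|cv2.inRange(h,(174,150,60),(180,255,255))
    k,_,st,ce=cv2.connectedComponentsWithStats(red); print(n,[(st[i],ce[i].round(1)) for i in range(1,k) if st[i][0]<240 and st[i][4]>5])
for a in(0,.05,.1,.15):
  for z in(61,80):
    th=np.radians(75)-a; print(a,z,proj("top",foot(50*np.cos(th),50*np.sin(th),z)),proj("side",foot(50*np.cos(th),50*np.sin(th),z)))
E
```

```text
t: 9.3
ee_pos: [521.0, -2.6, 115.6]
orientation: [2.39, 2.031, 0.01]
ft_force: [-0.0, -0.6, -0.4]
width: 65.8
grasp_force: 0.0
t: 9.8
ee_pos: [382.9, -72.3, 110.9]
orientation: [-2.395, -2.03, 0.002]
ft_force: [0.5, 0.9, 0.3]
width: 65.6
grasp_force: 0.0
t 9.9 pos [385.777 -72.099 111.448] yaw -9.3 q [-0.215  0.285  2.202  0.     0.655 -0.052] F [-0.066 -0.014  0.176] w 65.9038913135693
shift [ 0.82   0.793 -0.057] turn [ 0.001 -0.     0.   ]
top [(array([159, 225,   6,   6,  30], dtype=int32), array([161.6, 227.4]))]
side [(array([194, 129,   4,  12,  29], dtype=int32), array([195.7, 133.8])), (array([ 75, 252,  21,  27, 180], dtype=int32), array([ 84. , 263.4])), (array([ 56, 259,  16,  13,  51], dtype=int32), array([ 62.4, 262.8]))]
0 61 [164.605 228.587] [195.529 135.337]
0 80 [162.668 228.224] [194.889 129.646]
0.05 61 [163.71  228.114] [195.838 134.865]
0.05 80 [161.757 227.742] [195.203 129.178]
0.1 61 [162.841 227.596] [196.187 134.402]
0.1 80 [160.872 227.214] [195.557 128.719]
0.15 61 [162.001 227.034] [196.574 133.948]
0.15 80 [160.017 226.642] [195.95  128.269]
```

View pics/c4.png

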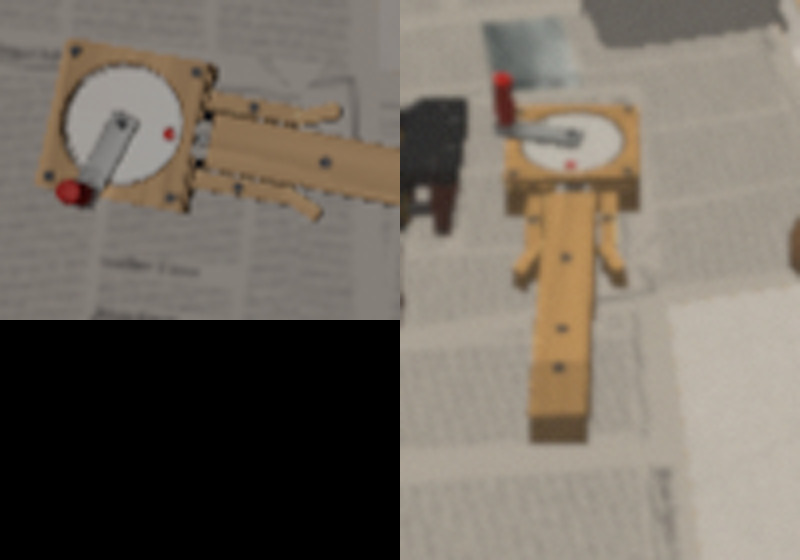

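The rail is seated straight between the cheeks and against the block, and the knob has not moved (top (161.6,227.4), joint about 0.07). Next is the crank.

```bash
python3 -c "
from h import *
plan([503,202,111],61.7)"
python3 -m inch '[[0.35,0.1,0,0,0,-0.2,0.1],[0.7,0.2,0,0,0,-0.4,0.1],[1,0.3,0,0,0,-0.6,0.1],[1,0.3,0,0,0,-0.8,0.1],[1,0.3,0,0,0,-0.8,0.1]]'
python3 -c "
from h import *
plan([503,202,111],61.7)"
```

```text
t 9.9 pos [385.777 -72.099 111.448] yaw -9.3 q [-0.215  0.285  2.202  0.     0.655 -0.052] F [-0.066 -0.014  0.176] w 65.9038913135693
shift [1.93  0.475 0.003] turn [ 0.001  0.    -1.579]
t: 10.52
ee_pos: [454.5, 70.0, 111.2]
orientation: [1.647, 2.675, 0.0]
ft_force: [-0.2, 0.8, 0.3]
width: 39.6
grasp_force: 0.0
t 10.53 pos [454.488  70.02  111.226] yaw 26.7 q [ 0.127  0.365  2.063  0.     0.713 -0.34 ] F [-0.192  0.759  0.28 ] w 39.61169545066468
shift [0.64  0.685 0.002] turn [ 0.     0.    -0.777]
```

```bash
python3 -m inch '[[0.3,0.3,0,0,0,-0.2,0.1],[0.64,0.685,0,0,0,-0.4,0.1],[0.64,0.685,0,0,0,-0.6,0.1],[0.64,0.685,0,0,0,-0.777,0.1],[0.64,0.685,0,0,0,-0.777,0.1],[0.64,0.685,0,0,0,-0.777,0.1]]'
python3 - <<'E'
from h import *
plan([503.3,201.7,46],61.7)
t=ctrl.get_image("top")[:,:,::-1];s=ctrl.get_image("side")[:,:,::-1]
o=np.zeros((400,800,3),np.uint8);o[:,:400]=cv2.resize(t[180:260,120:200],(400,400),interpolation=2);o[:,400:]=cv2.resize(s[70:170,150:250],(400,400),interpolation=2)
cv2.imwrite("pics/c5.png",o)
E
```

```text
t: 11.28
ee_pos: [502.3, 200.2, 111.5]
orientation: [-0.776, -3.044, 0.0]
ft_force: [-0.4, 0.2, -1.0]
width: 39.5
grasp_force: 0.0
t 11.28 pos [502.285 200.24  111.518] yaw 61.4 q [ 0.357  0.46   1.89  -0.     0.792 -0.714] F [-0.385  0.232 -1.027] w 39.54212572460889
shift [-0.001  0.012  0.437] turn [-0.    -0.    -0.007]
```

View pics/c5.png

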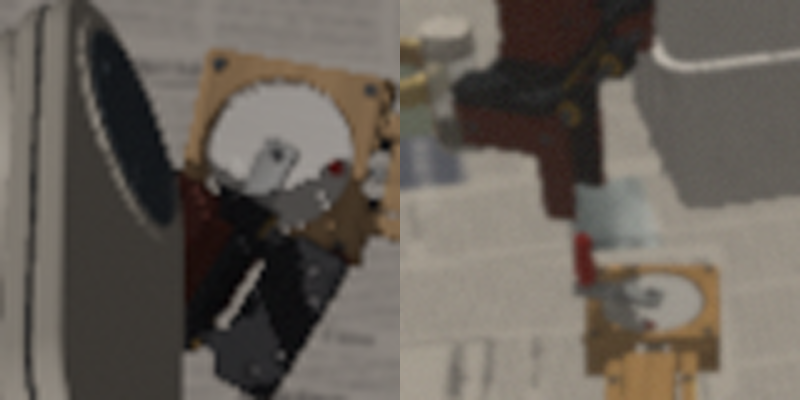

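The fingers hover above the knob: in the side crop their tips are at about (560,215) and (590,180), with the knob top at (583,235). I'll descend with force checks.

```bash
python3 -m inch '[[0,0.012,0.1,0,0,0,0.1],[0,0.012,0.2,0,0,0,0.1],[0,0.012,0.25,0,0,0,0.1],[0,0.012,0.25,0,0,0,0.1]]'
python3 -m inch '[[0,0,0.1,0,0,0,0.1],[0,0,0.19,0,0,0,0.1],[0,0,0.19,0,0,0,0.1],[0,0,0.19,0,0,0,0.53],[0,0,0.19,0,0,0,0.53],[0,0,0.19,0,0,0,0.53]]'
python3 -c "
from h import *
plan([503.3,201.7,46],61.7)"
```

```text
t: 11.88
ee_pos: [502.5, 201.9, 73.1]
orientation: [-0.769, -3.044, 0.002]
ft_force: [0.1, -0.4, -0.3]
width: 39.6
grasp_force: 0.0
t: 12.62
ee_pos: [503.4, 202.2, 46.0]
orientation: [0.769, 3.045, 0.001]
ft_force: [0.3, -0.5, -0.1]
width: 21.4
grasp_force: 0.0
t 12.62 pos [503.383 202.235  46.049] yaw 61.7 q [ 0.36   0.572  1.907  0.     0.662 -0.716] F [ 0.332 -0.548 -0.126] w 21.364928632107645
shift [-0.001 -0.003  0.   ] turn [ 0.001  0.001 -0.001]
```

```bash
python3 -m inch '[[-0.004,0.05,0,0,0,0.19,0.53],[-0.015,0.0985,0,0,0,0.38,0.53],[-0.033,0.145,0,0,0,0.573,0.53],[-0.058,0.188,0,0,0,0.764,0.53],[-0.058,0.188,0,0,0,0.764,0.53]]'
python3 - <<'E'
from h import *
plan([503.3,201.7,46],61.7)
p=ctrl.get_obs()["ee_pos"]-CAM; print(np.hypot(*p[:2]),np.degrees(np.arctan2(p[1],p[0])))
E
```

```text
t: 13.25
ee_pos: [524.5, 223.1, 45.9]
orientation: [1.633, 2.684, 0.001]
ft_force: [-0.4, 0.0, 0.2]
width: 20.6
grasp_force: 0.0
t 13.25 pos [524.52  223.076  45.852] yaw 27.4 q [ 0.381  0.6    1.845 -0.     0.696 -0.096] F [-0.378  0.017  0.169] w 20.60827939946825
shift [-0.062 -0.191 -0.001] turn [ 0.001  0.    -0.763]
50.50521462531069 116.81005913541648
```

```bash
cat > f.py <<'E'
from h import *
o=ctrl.get_obs();p=o["ee_pos"]-CAM;a=np.arctan2(p[1],p[0]);F=o["ft_force"]
print("r %.1f joint_tool %.3f  push %.2f radial %.2f z %.1f"%(np.hypot(*p[:2]),FY+np.radians(75)-a,-(F[0]*np.sin(a)-F[1]*np.cos(a)),F[0]*np.cos(a)+F[1]*np.sin(a),F[2]),"yaw",tooly(o)-np.degrees(a)+90)
E
python3 -m inch '[[-0.002,0.033,0,0,0,0.127,0.53],[-0.0067,0.066,0,0,0,0.255,0.53],[-0.015,0.0985,0,0,0,0.38,0.53],[-0.015,0.0985,0,0,0,0.38,0.53]]';python3 f.py
python3 -m inch '[[-0.002,0.033,0,0,0,0.127,0.53],[-0.002,0.033,0,0,0,0.127,0.53]]';python3 f.py
python3 -m inch '[[-0.002,0.033,0,0,0,0.127,0.53],[-0.002,0.033,0,0,0,0.127,0.53]]';python3 f.py
```

```text
t: 13.75
ee_pos: [538.4, 227.5, 45.8]
orientation: [2.011, 2.413, 0.001]
ft_force: [0.9, 0.2, 1.1]
width: 20.3
grasp_force: 0.0
r 50.3 joint_tool 0.969  push -0.96 radial 0.02 z 1.1 yaw 0.21952895630214186
t: 14.0
ee_pos: [543.3, 228.1, 45.7]
orientation: [2.129, 2.31, 0.0]
ft_force: [-0.3, 0.3, 0.1]
width: 20.6
grasp_force: 0.0
r 50.2 joint_tool 1.066  push 0.28 radial 0.36 z 0.1 yaw 0.08991232260054005
t: 14.25
ee_pos: [548.2, 228.2, 45.7]
orientation: [2.241, 2.202, 0.0]
ft_force: [-0.3, -0.0, 0.0]
width: 20.3
grasp_force: 0.0
r 50.2 joint_tool 1.164  push 0.28 radial -0.01 z 0.0 yaw 0.0010401419927319466
```

```bash

python3 -m inch '[[-0.001,0.025,0,0,0,0.095,0.53],[-0.001,0.025,0,0,0,0.095,0.53]]'|sed -n 4p;python3 f.py
python3 -m inch '[[-0.001,0.025,0,0,0,0.095,0.53],[-0.001,0.025,0,0,0,0.095,0.53]]'|sed -n 4p;python3 f.py
python3 -m inch '[[-0.001,0.025,0,0,0,0.095,0.53],[-0.001,0.025,0,0,0,0.095,0.53]]'|sed -n 4p;python3 f.py
```

```text
ft_force: [-0.8, 1.1, 0.8]
r 50.2 joint_tool 1.236  push 0.89 radial 1.03 z 0.8 yaw -0.16842547151834708
ft_force: [-1.3, 1.1, -0.3]
r 50.2 joint_tool 1.309  push 1.50 radial 0.91 z -0.3 yaw -0.30788531179958056
ft_force: [-3.2, 2.3, 1.8]
r 50.1 joint_tool 1.376  push 3.66 radial 1.46 z 1.8 yaw -0.722789274760288
```

```bash

python3 -m inch '[[0,0.013,0,0,0,0.05,0.53],[0,0.013,0,0,0,0.05,0.53],[0,0.013,0,0,0,0.05,0.53]]'|sed -n 4p;python3 f.py
python3 -m inch '[[0,0.013,0,0,0,0.05,0.53],[0,0.013,0,0,0,0.05,0.53],[0,0.013,0,0,0,0.05,0.53]]'|sed -n 4p;python3 f.py
```

```text
ft_force: [-5.3, 2.6, 2.8]
r 50.1 joint_tool 1.409  push 5.80 radial 1.10 z 2.8 yaw -1.1348745652666992
ft_force: [-5.6, 2.7, 2.3]
r 50.0 joint_tool 1.443  push 6.15 radial 0.90 z 2.3 yaw -1.4166862351134455
```

```bash

python3 -m inch '[[0,0.008,0,0,0,0.03,0.53],[0,0.008,0,0,0,0.03,0.53],[0,0.008,0,0,0,0.03,0.53]]'|sed -n 4p;python3 f.py
python3 -m inch '[[0,0,0,0,0,0,0.53]]'|sed -n 4p;python3 f.py;python3 -m inch '[[0,0,0,0,0,0,0.53]]'|sed -n 4p;python3 f.py
```

```text
ft_force: [-6.9, 3.9, 4.8]
r 49.9 joint_tool 1.461  push 7.75 radial 1.60 z 4.8 yaw -1.7575487467666306
ft_force: [-7.5, 2.5, 3.9]
r 50.0 joint_tool 1.461  push 7.89 radial 0.03 z 3.9 yaw -1.7621356823060523
ft_force: [-6.7, 3.7, 3.7]
r 50.0 joint_tool 1.461  push 7.50 radial 1.44 z 3.7 yaw -1.7391602755235454
```

The push is steady at about 7.7 N, within the 7–9 N wanted. I'll back off and lift clear.

```bash

python3 -m inch '[[0,-0.01,0,0,0,0,0.3],[0,-0.01,0,0,0,0,0.1],[0,-0.01,0,0,0,0,0.1],[0,-0.01,0,0,0,0,0.1],[0,-0.01,-0.2,0,0,0,0.1],[0,-0.01,-0.5,0,0,0,0.1],[0,-0.01,-0.9,0,0,0,0.1],[0,-0.01,-0.9,0,0,0,0.1]]'
python3 -m inch '[[0.3,-0.3,-0.2,0,0,0,0.1],[0.6,-0.6,-0.2,0,0,0,0.1],[0.9,-0.9,-0.2,0,0,0,0.1],[0.9,-0.9,-0.2,0,0,0,0.1],[0.9,-0.9,-0.2,0,0,0,0.1]]'
python3 - <<'E'
from h import *
t=ctrl.get_image("top")[:,:,::-1];s=ctrl.get_image("side")[:,:,::-1]
o=np.zeros((560,800,3),np.uint8);o[:320,:400]=cv2.resize(t[180:260,145:245],None,fx=4,fy=4,interpolation=2);o[:,400:]=cv2.resize(s[110:250,170:270],None,fx=4,fy=4,interpolation=2)
cv2.imwrite("pics/c6.png",o)
E
```

```text
t: 17.38
ee_pos: [566.0, 226.9, 185.8]
orientation: [2.57, 1.802, 0.015]
ft_force: [-0.3, 0.6, -0.0]
width: 39.3
grasp_force: 0.0
t: 18.0
ee_pos: [481.4, 398.6, 209.6]
orientation: [2.571, 1.805, -0.002]
ft_force: [-0.2, -1.2, -0.5]
width: 39.8
grasp_force: 0.0
```

View pics/c6.png

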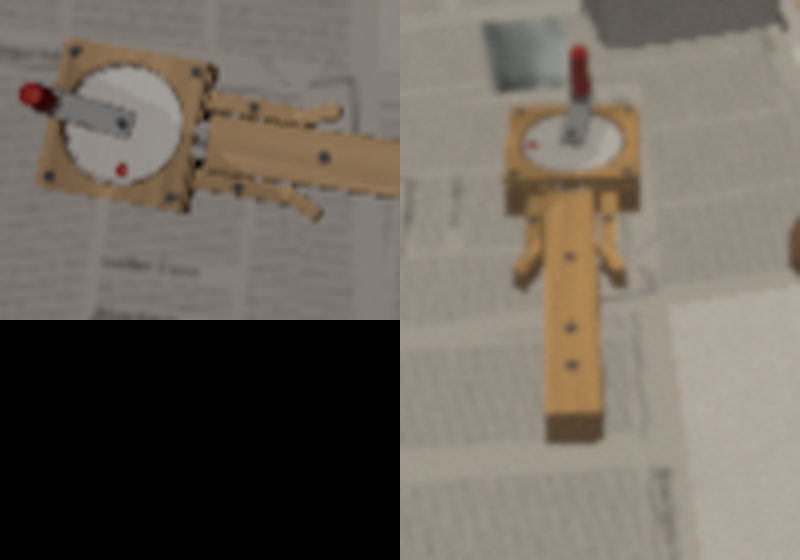

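The cam is turned, with the knob at (38,96) and the dot at (122,170). The rail is still seated in the fork and the gripper is clear of everything, so I'll hand in.

```bash
python3 -c "
from workcell import ctrl
print(ctrl.close_job())"
```

```text
the job is handed in; nothing more can be done
None
```

I slid the rail in until it met the buffers (about 8 N), turned the cam clockwise until the push held at about 7.7 N, let go, and handed the job in at about 18 s. The mug and mushrooms were never approached, but the judge's verdict was not shown.

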